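# Seat the keyed flange on the label-roll stand

### The job

On the label-roll stand, turn the blue flange with your fingertips (its two black posts are there to push against) until its white-edged notch is over the steel pin, in line with the red flag, then press it down until it sits fully home, flat on the paper roll, and take your hand away. Do not lift the flange, and leave the other things on the table where they are.

Things in the scene. Friction and masses are not known exactly. Their poses are not given: they have to be found in the camera images.
- stand: Fixed label-roll stand: grey base plate 190 x 190 x 20 mm. Origin at the centre of its underside on the table, on the vertical steel spindle's axis; z up, x from the spindle towards pin and flag. On the plate a fixed white paper roll, 110 mm across, top 50 mm above the table.
- collar (a joint): Aluminium collar, 70 mm across, that carries the flange 9 mm above the roll at the start. Value: how far it has slid down in m (0 at the start, 0.009 when the flange is home). It needs a push of about 5 N and stays where it is left. Unless the notch is over the pin, the pin blocks the flange.
- flag (a point): Top of the red flag, a small post 10 x 12 mm, 58 mm high above the table, 85 mm from the spindle axis, just outside the flange's rim; it is fixed to the stand and shows the pin's direction from above.
- pin (a point): Top of the round-headed steel pin, 12 mm in diameter, 64 mm from the spindle axis, 58.5 mm above the table; hidden under the flange until the notch comes over it. Fixed to the stand.
- flange: Loose blue flange, 0.35 kg: disc 150 mm across, 10 mm thick, with a closed hub over the spindle, on which it turns either way with light friction and stops where it is left. Origin on its axis at its underside: 59 mm above the table at the start, 50 mm when home. x points to the notch, z up. It starts turned 0.8 rad or more from the pin, either way.
- notch (a point): Centre of the notch in the flange's rim, at the disc's upper face, 64 mm from the axis. The notch is 20 mm wide, open at the rim, reaches in to 53 mm from the axis and is edged with white strips.
- hub_top (a point): Centre of the flat black top of the flange's hub, 40 mm across, 36 mm above the flange's underside (95 mm above the table at the start). The place to press.
- post_a (a point): Centre of the top of one black finger post: round, 18 mm in diameter, 55 mm from the flange's axis, standing 24 mm above the disc (top 34 mm above the flange's underside), a quarter turn counter-clockwise (seen from above) from the notch.
- post_b (a point): The same for the other finger post, a quarter turn clockwise from the notch.
- tape_roll: Bystander, to be left alone: brown parcel-tape roll lying flat, 90 mm across, 45 mm high. Origin at the centre of its underside.
- spare_roll: Bystander, to be left alone: spare white paper roll lying flat, 76 mm across, 40 mm high. Origin at the centre of its underside.
- glue_jar: Bystander, to be left alone: small jar with green lid, 60 mm across, 75 mm high. Origin at the centre of its underside.
- carton: Bystander, to be left alone: small brown carton, 90 x 120 mm, 70 mm high. Origin at the centre of its underside.
- marker: Bystander, to be left alone: white marker pen with red cap lying flat, 120 mm long, 14 mm high. Origin at the centre of its underside.
Mind the look-alikes: they are no part of the job. Of the things shaped like the flange, the blue one is meant.

How it is judged:
At the end, for the whole second after the job is handed in: The flange is fully home: its underside within 2.5 mm of the paper roll's top, level within 0.05 rad, centred on the spindle (4 mm), its notch around the pin (centres within 6.5 mm sideways), at rest and let go; every bystander within 25 mm of where it started (z of flange in the frame of stand between 0.045 and 0.0525 m and horizontal distance between notch and pin below 0.0065 m and horizontal distance between flange and stand below 0.004 m and angle between flange's own z axis and vertical below 0.05 rad and linear speed of flange below 0.01 m/s and distance of each of tape_roll, spare_roll, glue_jar, carton, marker from where it was at the start of the episode below 0.025 m); the robot touches nothing.
It fails at once if the flange is lifted (its underside more than 8 mm above where it starts) (z of flange in the frame of stand above 0.067 m).
It fails at once if a bystander is moved by more than 25 mm (not (distance of tape_roll from where it was at the start of the episode below 0.025 m) or not (distance of spare_roll from where it was at the start of the episode below 0.025 m) or not (distance of glue_jar from where it was at the start of the episode below 0.025 m) or not (distance of carton from where it was at the start of the episode below 0.025 m) or not (distance of marker from where it was at the start of the episode below 0.025 m)).
It also fails if it takes over 48 s, if anything falls off the work surface, if the arm or the gripper's body presses on something with over 40 N, if the wrist force passes 120 N, or if a joint passes its speed limit or range.

### The arm

A 7-joint arm with a two-finger parallel gripper is mounted at the origin on the work surface. World frame = base frame: x ahead of the robot, y to its left, z up, the work surface at z = 0. Lengths are in m, angles in rad, forces in N, time in s.
With the tool pointing down it reaches from about 0.4 to 0.85 m from the base axis. Payload 10.4 kg.
Tool frame: the origin (TCP) lies at the very end of the fingers, on their centre line; the grasp point (between the pads) lies 19 mm behind it; z points along the fingers, y is the direction in which the jaws open and shut (so a half turn about z gives the same grasp; the last joint's range is limited). The gripper opens to 85 mm and grips with 20 to 120 N. Pads are 22 mm wide; open, the fingers measure 114 mm over their backs; the gripper's body (76 mm by 85 mm) begins 54 mm behind the grasp point. The pads swing forward as they close: fully open they stand 13 mm farther back than shut.
Start: joints at [-1.366, 0.332, -0.065, 1.46, 0.022, 1.35, -0.088], TCP at [0.141, 0.609, 0.211] pointing down, gripper open.
Joint ranges: [-2.6, 2.6], [-0.5, 2.12], [-1.47, 1.34], [0.16, 2.42], [-1.27, 4.41], [0.06, 2.06], [-2.6, 2.6]. Speed limits (rad/s): [2.22, 2.22, 2.79, 2.79, 3.14, 3.14, 3.14].

### API

Orientations are given as a unit quaternion [x, y, z, w].
In Python, from workcell import manip gives the robot as it stands.
- The arm moves only by the tool arm_command, never from a script. Its arguments are lists of equal length, an entry for each row: "slide": the shift along the tool's x, y, z in mm, a list of three; "turn": the turn about the tool's z in degrees; "grip": the closure, from 0 (fully open) to 1 (shut). In form: {"slide": [[tx, ty, tz], ...], "turn": [turn, ...], "grip": [grip, ...]}. A call has 1 to 10 rows; each row shifts and turns the commanded pose from where the row before left it, along the tool's axes as they then stand; what a row does not reach is not made up. A row lasts 1/12 s, in which the tool goes at most 41.7 mm and 7.16 degrees, less where a joint would pass 70% of its speed; a pose out of reach is approached as far as the arm can. A call with a gripper value outside its range is refused whole. The fingers move at their own pace and stop on an object; "newtons" is the grip in N (left out, the last holds). Time passes only in rows, so rows that do not move let the fingers close. It gives the time, the measured TCP pose, the force and the opening at its end, in the units of the state.
- manip.get_obs(): the state, without advancing time (a new reading comes with each control period).
- manip.camera(name): name is "scene" or "top" or "wrist"; returns the picture (480x640x3 uint8, blue, green, red); there is no depth.
- manip.camera_info(name): a dict with "fx", "fy", "cx", "cy" (pixels), "rvec" (rotation vector, rad) and "tvec" (3), from world to camera coordinates, as OpenCV has them. Camera axes: x right, y down, z forward; pixel columns grow to the right and rows downward; lengths in m; the calibration is good to about 2 mm. A picture is of the moment at which its call begins: read the wrist's pose just before it. camera_info takes no time and is no camera call; for the wrist camera it gives the pose at the moment of the call.
- manip.hand_in(): hands the job in, once; it reports no verdict.
Trained networks look in the newest picture that a camera, given by its name, has taken for a name from the list of things; names that differ only in an ending like _2 or _b are one class to them, and where a whole thing is asked for, a point or a joint stands for the part that bears it (a point fixed in the world has none). Each returns a list of dicts, best first, with "score" (0 to 1); they miss things now and then, are a little off and sometimes report something else, mostly with a low value. They report only what shows in the picture. A call takes as long as a camera call. They do not tell look-alikes from the thing itself.
- manip.cut_out(target, camera): "pixels" (480x640 bool, what is visible of it).
- manip.tip_of(target, camera): "xyz" ([x, y, z] in m, in the coordinates of the camera as it stood for that picture, good to about 4 mm: a listed point, or the origin of a listed thing).
The state is a dict: "clock": time; "joint_pos": joint angles; "joint_velocities": joint speeds; "tau": joint torques, N m; "position": TCP position; "ee_rot": TCP orientation; "ft_force": force on the tool from outside, world axes, zero at the start; "torque": the same for the moment, N m; "grip_width": opening from 0.0 (shut) to 1.0 (fully open).
Only numpy, scipy, OpenCV 4.12 (cv2) and the standard library are available. Lean on these libraries where they do the work, as an engineer would, in place of code of your own. Each camera call takes 0.05 s, during which the arm holds its last target.

## Working session

There is one attempt and no reset: what is moved stays moved. The work goes in short steps, Python scripts to look and compute and a tool call to move; the robot and the scene stay as the last step left them, time stands still between calls to the robot, and variables do not carry over. Pictures are saved under pics/ and viewed, and the job is handed in when it is done.

Besides the shell and the picture viewer there is one more tool, called after "Request:" as name([rows], argument=value, ...), one row to a line, values as JSON. arm_command: Moves the arm, as the interface text tells. Its arguments: {"type":"object","properties":{"slide":{"type":"array","items":{"type":"array","items":{"type":"number"}}},"turn":{"type":"array","items":{"type":"number"}},"grip":{"type":"array","items":{"type":"number"}},"newtons":{"type":"number"}},"required":["slide","turn","grip"]}

```bash
mkdir -p pics; ls; python3 - <<'E'
from workcell import manip
import cv2
o=manip.get_obs();print(o)
for c in ['scene','top']:
    cv2.imwrite(f'pics/{c}0.png',manip.camera(c));print(c,manip.camera_info(c))
E
```

```text
pics
{'clock': 0.0, 'joint_pos': array([-1.36559182,  0.33283598, -0.06467743,  1.46094646,  0.02162717,
        1.34989461, -0.08849108]), 'joint_velocities': array([-0.00022733, -0.00073318, -0.00146804,  0.00028897, -0.00128364,
       -0.00143058, -0.0020491 ]), 'tau': array([-1.92490515e-04, -6.25442934e+01,  4.87163581e-02, -3.91613889e+01,
        1.59994955e-02,  9.94889473e-03, -1.28832891e-07]), 'position': array([0.1410879 , 0.60845375, 0.20993586]), 'ee_rot': array([ 1.13648817e-01,  9.93520742e-01, -6.93579762e-04, -2.94251660e-05]), 'ft_force': array([1.30793728, 0.03192598, 1.08474401]), 'torque': array([ 0.00573887, -0.02519345,  0.00917171]), 'grip_width': 0.9998439202722335}
scene {'fx': 474.608120112702, 'fy': 474.608120112702, 'cx': 326.0752696387161, 'cy': 246.46897715053763, 'rvec': array([ 1.01533179,  2.44969768, -1.03335544]), 'tvec': array([ 0.35797387, -0.22609675,  1.31224657])}
top {'fx': 485.3458720823501, 'fy': 485.3458720823501, 'cx': 317.954187658111, 'cy': 237.20997814326537, 'rvec': array([ 2.16754313, -2.19573707,  0.07137711]), 'tvec': array([0.07740177, 0.539491  , 0.93599804])}
```

View pics/top0.png

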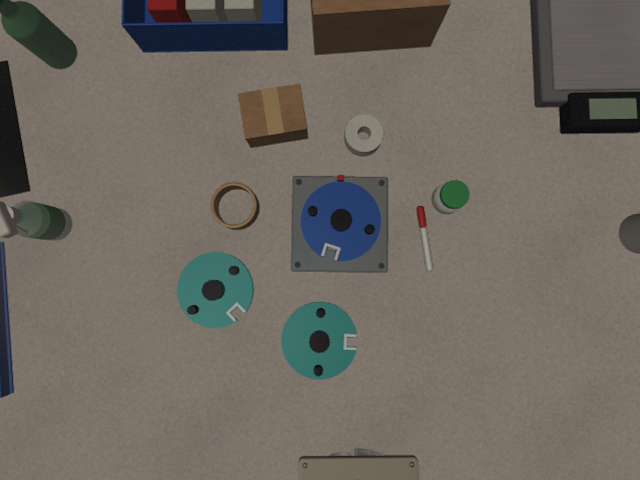

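View pics/scene0.png

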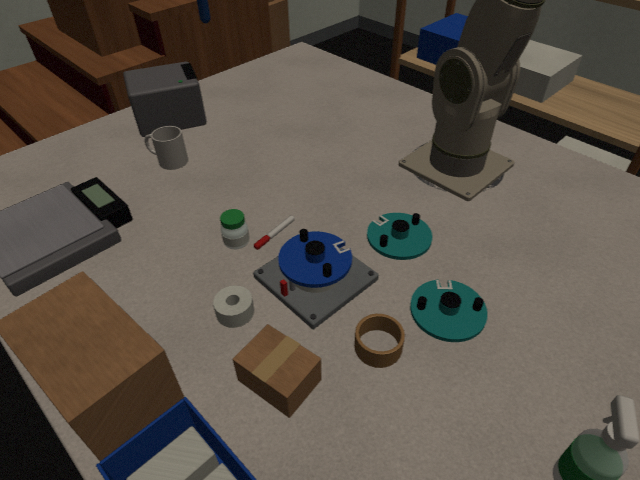

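```bash
cat > h.py <<'E'
from workcell import manip
import cv2, numpy as np
def RT(c):
    i=manip.camera_info(c);R=cv2.Rodrigues(np.array(i['rvec']))[0];return i,R,np.array(i['tvec'])
def toworld(p,c):
    i,R,t=RT(c);return R.T@(np.array(p)-t)
def px(p,c):
    i,R,t=RT(c);q=R@np.array(p)+t;return np.array([i['fx']*q[0]/q[2]+i['cx'],i['fy']*q[1]/q[2]+i['cy']])
def ray(u,v,z,c):
    i,R,t=RT(c);d=R.T@np.array([(u-i['cx'])/i['fx'],(v-i['cy'])/i['fy'],1]);o=-R.T@t
    return o+d*(z-o[2])/d[2]
E
python3 - <<'E'
from h import *
for c in ['top','scene']:
  for n in ['stand','flag','notch','hub_top','post_a','flange']:
    for d in manip.tip_of(n,c)[:4]:
        w=toworld(d['xyz'],c);print(c,n,round(d['score'],2),w.round(4),px(w,c).round(0))
E
```

```text
top stand 0.71 [ 0.5486 -0.0277  0.0921] [372. 229.]
top stand 0.48 [0.652  0.0234 0.062 ] [342. 177.]
top flag 0.75 [0.6528 0.0222 0.0585] [342. 177.]
top flag 0.43 [0.5057 0.0469 0.0734] [331. 254.]
top notch 0.86 [0.3354 0.008  0.0065] [351. 341.]
top notch 0.68 [0.3949 0.2305 0.0105] [238. 312.]
top notch 0.65 [0.5071 0.0493 0.0687] [329. 253.]
top hub_top 0.86 [0.5655 0.0295 0.0947] [340. 220.]
top hub_top 0.63 [0.3364 0.0674 0.0344] [321. 343.]
top hub_top 0.6 [0.4429 0.2734 0.0401] [213. 289.]
top post_a 0.96 [0.5861 0.0802 0.0938] [312. 209.]
top post_a 0.95 [0.4775 0.2357 0.037 ] [232. 270.]
top post_a 0.92 [ 0.5505 -0.0267  0.0924] [371. 228.]
top post_a 0.73 [0.2813 0.0761 0.0363] [317. 373.]
top flange 0.79 [0.5662 0.028  0.0633] [340. 222.]
top flange 0.74 [ 0.3395  0.0725 -0.0009] [318. 339.]
top flange 0.57 [0.4413 0.2756 0.0034] [216. 289.]
scene stand 0.7 [ 5.671e-01  2.830e-02 -2.000e-04] [315. 279.]
scene flag 0.6 [0.649  0.0283 0.062 ] [284. 280.]
scene notch 0.88 [0.392  0.2378 0.0137] [446. 283.]
scene notch 0.82 [0.333  0.0083 0.0104] [380. 219.]
scene notch 0.53 [ 0.5485 -0.0212  0.093 ] [304. 231.]
scene hub_top 0.91 [0.3371 0.0738 0.0349] [401. 225.]
scene hub_top 0.7 [0.569  0.0333 0.0964] [315. 248.]
scene hub_top 0.65 [0.4376 0.2743 0.0348] [450. 298.]
scene post_a 0.88 [0.2865 0.0698 0.0337] [414. 215.]
scene post_a 0.84 [0.3915 0.0703 0.0331] [385. 237.]
scene post_a 0.81 [0.3947 0.3211 0.0329] [482. 300.]
scene post_a 0.59 [0.5824 0.0778 0.0916] [326. 265.]
scene flange 0.8 [4.404e-01 2.788e-01 1.000e-04] [448. 311.]
scene flange 0.68 [ 0.3429  0.072  -0.0023] [397. 238.]
scene flange 0.67 [0.5664 0.0228 0.0594] [313. 258.]
```

Request:
arm_command([
  [-22,-19,0],
  [-22,-19,0],
  [-22,-19,0],
  [-22,-19,0],
  [-22,-19,0],
  [-22,-19,0],
  [-22,-19,0],
  [-22,-19,0],
  [-22,-19,0],
  [-22,-19,0],
], turn=[0,0,0,0,0,0,0,0,0,0], grip=[0,0,0,0,0,0,0,0,0,0], newtons=20)

```text
clock: 1.53
position: [0.3132, 0.3729, 0.2109]
ee_rot: [0.114, 0.994, 0.0, 0.0]
ft_force: [-0.2, 1.3, -0.7]
grip_width: 1.0
```

Request:
arm_command([
  [-22,-19,0],
  [-22,-19,0],
  [-22,-19,0],
  [-22,-19,0],
  [-22,-19,0],
  [-22,-19,0],
  [-22,-19,0],
  [-22,-19,0],
  [-22,-19,0],
  [-22,-19,0],
], turn=[0,0,0,0,0,0,0,0,0,0], grip=[0,0,0,0,0,0,0,0,0,0])

```text
clock: 2.37
position: [0.4847, 0.1381, 0.211]
ee_rot: [0.114, 0.994, 0.0, 0.0]
ft_force: [0.6, 0.2, 0.7]
grip_width: 1.0
```

```bash
cat >> h.py <<'E'
from scipy.spatial.transform import Rotation as Ro
def st():
    o=manip.get_obs();R=Ro.from_quat(o['ee_rot']).as_matrix()
    print('t',o['clock'],'p',o['position'].round(4),'q',o['joint_pos'].round(2),'F',o['ft_force'].round(1),'w',round(o['grip_width'],3),'jawdeg',np.degrees(np.arctan2(R[1,1],R[0,1])).round(2),'z',R[:,2].round(3))
    return o,R
def goto(p):
    o,R=st();print('slide mm',(R.T@(np.array(p)-o['position'])*1000).round(1))
E
python3 - <<'E'
from h import *
goto([.567,.029,.21])
E
```

```text
t 2.3667 p [0.4847 0.1381 0.211 ] q [-0.76  0.05  0.41  1.79 -0.02  1.3   1.  ] F [0.6 0.2 0.7] w 1.0 jawdeg 76.95 z [ 0.001  0.001 -1.   ]
slide mm [-104.8  -87.7    1. ]
```

Request:
arm_command([
  [-20,-17,0],
  [-20,-17,0],
  [-20,-17,0],
  [-20,-17,0],
  [-20,-16,0],
  [0,0,0],
  [0,0,0],
], turn=[-4,-4,-4,-4,-4,-4,-4], grip=[0,0,0,0,0,0,0])

```text
clock: 2.95
position: [0.5763, 0.0457, 0.2104]
ee_rot: [-0.131, 0.991, -0.0, -0.0]
ft_force: [-0.1, -0.1, 0.5]
grip_width: 1.0
```

```bash
python3 - <<'E'
from h import *
goto([.567,.029,.21])
cv2.imwrite('pics/w1.png',manip.camera('wrist'));print(manip.camera_info('wrist'))
for n in ['notch','hub_top','post_a','flange','flag']:
    for d in manip.tip_of(n,'wrist')[:4]:
        w=toworld(d['xyz'],'wrist');print(n,round(d['score'],2),w.round(4),px(w,'wrist').round(0))
E
```

```text
t 2.95 p [0.5763 0.0457 0.2104] q [-0.56  0.24  0.48  1.61 -0.11  1.32  1.77] F [-0.1 -0.1  0.5] w 1.0 jawdeg 105.0 z [-0.    -0.001 -1.   ]
slide mm [ 13.4 -13.8   0.4]
{'fx': 344.5844147310412, 'fy': 344.5844147310412, 'cx': 320.9184159189901, 'cy': 240.9720189349507, 'rvec': array([-1.76672008, -2.32082813, -0.38716965]), 'tvec': array([ 0.10802984, -0.57940158,  0.19817847])}
notch 0.87 [0.5036 0.0515 0.0713] [348. 142.]
notch 0.83 [0.392  0.2345 0.0132] [561.  73.]
hub_top 0.91 [0.5639 0.0299 0.099 ] [304. 210.]
hub_top 0.63 [0.441  0.2787 0.0412] [598. 138.]
post_a 0.98 [ 0.5487 -0.0182  0.0898] [252. 175.]
post_a 0.94 [0.5809 0.0806 0.094 ] [356. 242.]
post_a 0.87 [0.3896 0.075  0.0355] [408.  12.]
post_a 0.65 [0.4774 0.2421 0.0352] [540. 165.]
flange 0.92 [0.5647 0.0325 0.0617] [308. 202.]
flange 0.57 [0.4398 0.2787 0.0005] [568. 135.]
flag 0.72 [0.6485 0.0304 0.0602] [285. 280.]
flag 0.41 [ 0.6155 -0.1828  0.0024] [105. 184.]
```

View pics/w1.png

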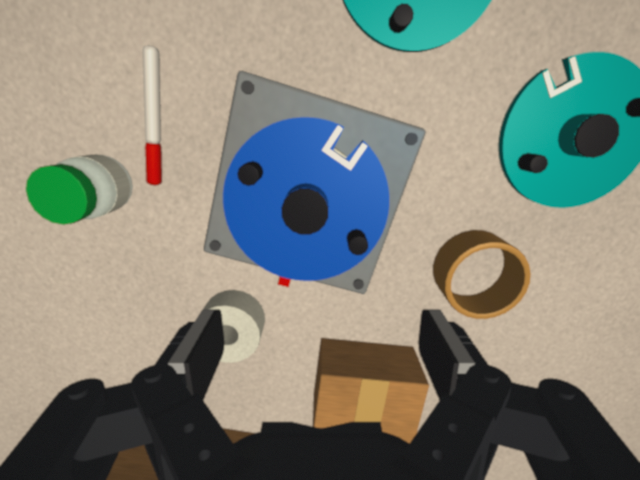

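```bash
python3 - <<'E'
from h import *
print(ray(305,210,.095,'wrist'),ray(340.5,220,.095,'top'))
s=[ray(u,v,.02,'top') for u,v in [(299,182),(384,182),(297,265),(382,266)]]
print(np.mean(s,axis=0)); d=s[0]+s[1]-s[2]-s[3];print(np.degrees(np.arctan2(d[1],d[0])))
w=[ray(u,v,.02,'wrist') for u,v in [(248,87),(411,139),(215,245),(358,284)]];c=np.mean(w,axis=0);print(c)
d=w[2]+w[3]-w[0]-w[1];print(np.degrees(np.arctan2(d[1],d[0])))
o,R=st();print((R.T@(ray(305,210,.095,'wrist')-o['position'])*1000))
E
```

```text
[0.56450081 0.03142851 0.095     ] [0.56583432 0.0286001  0.095     ]
[0.56695224 0.02566963 0.02      ]
-2.284157203487368
[0.56648323 0.03196779 0.02      ]
-1.55306474226374
t 3.25 p [0.5755 0.0476 0.2108] q [-0.57  0.23  0.48  1.62 -0.11  1.32  1.76] F [ 1.1 -0.5 -0.1] w 1.001 jawdeg 104.86 z [ 0.  0. -1.]
[ 14.77945405 -12.82475994 115.82951603]
```

Request:
arm_command([
  [14.7,-14.3,0],
  [0,0,30],
  [0,0,30],
  [0,0,20],
  [0,0,0],
], turn=[0,0,0,0,0], grip=[0.1,0.1,0.1,0.1,0.1])

```text
clock: 3.67
position: [0.5624, 0.0298, 0.1268]
ee_rot: [-0.13, 0.992, -0.0, -0.003]
ft_force: [-0.4, 0.1, -0.6]
grip_width: 0.894
```

```bash
python3 - <<'E'
from h import *
goto([.565,.030,.076])
cv2.imwrite('pics/w2.png',manip.camera('wrist'))
E
```

```text
t 3.6667 p [0.5624 0.0298 0.1268] q [-0.54  0.28  0.48  1.75 -0.14  1.15  1.81] F [-0.4  0.1 -0.6] w 0.894 jawdeg 104.91 z [-0.006 -0.001 -1.   ]
slide mm [-2.9 -0.5 50.8]
```

View pics/w2.png

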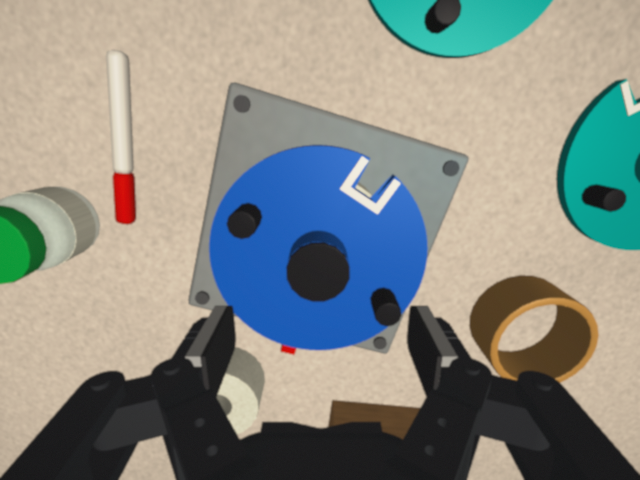

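Request:
arm_command([
  [-1,-0.5,15],
  [0,0,10],
  [0,0,0],
], turn=[0,0,0], grip=[0.2,0.2,0.2])

```text
clock: 3.97
position: [0.5657, 0.0297, 0.1051]
ee_rot: [-0.13, 0.992, 0.0, -0.001]
ft_force: [0.0, -1.2, -1.0]
grip_width: 0.798
```

```bash
python3 - <<'E'
from h import *
goto([.565,.030,.076])
cv2.imwrite('pics/w3.png',manip.camera('wrist'))
for d in manip.tip_of('hub_top','wrist')[:1]: print(toworld(d['xyz'],'wrist'))
for d in manip.tip_of('post_a','wrist')[:3]: print(toworld(d['xyz'],'wrist'))
E
```

```text
t 3.9667 p [0.5657 0.0297 0.1051] q [-0.53  0.3   0.47  1.77 -0.15  1.1   1.82] F [ 0.  -1.2 -1. ] w 0.798 jawdeg 104.95 z [-0.001 -0.    -1.   ]
slide mm [ 0.6  0.5 29.1]
[ 0.55040863 -0.02159713  0.09035279]
[0.58481015 0.08071449 0.09291787]
```

View pics/w3.png

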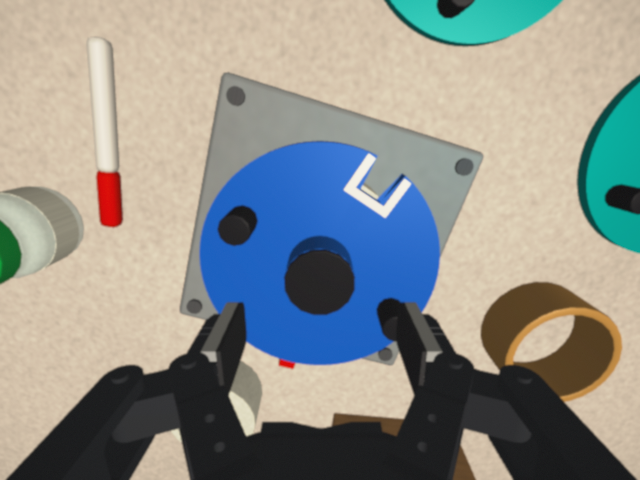

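```bash
python3 - <<'E'
from h import *
o,R=st();p=o['position']
i,Rc,t=RT('wrist');print('cam in tool',R.T@(-Rc.T@t-p))
for q in [p,p+R@[0,.034,-.01],p+R@[0,-.034,-.01],p+R@[.011,.034,-.01],p+R@[-.011,.034,-.01]]:print(px(q,'wrist'))
print(px([.566,.0295,.095],'wrist'),px([.5848,.0807,.093],'wrist'))
E
```

```text
t 4.1167 p [0.5667 0.0296 0.1068] q [-0.53  0.3   0.47  1.77 -0.15  1.11  1.82] F [ 0.4 -0.4 -0.2] w 0.8 jawdeg 104.94 z [ 0.001  0.    -1.   ]
cam in tool [ 8.38069870e-02  1.39042730e-04 -1.64859599e-01]
[320.21244448 289.41048995]
[387.62975954 298.55496285]
[252.71587971 298.42440456]
[389.06248366 278.69290741]
[386.25475589 317.61683131]
[320.40862234 278.72669365] [394.92360142 325.04521386]
```

Request:
arm_command([
  [-1,0,8],
  [0,0,8],
  [0,0,8],
  [0,0,5],
  [0,0,0],
], turn=[0,0,0,0,0], grip=[0.25,0.25,0.25,0.25,0.25])

```text
clock: 4.53
position: [0.5661, 0.0296, 0.075]
ee_rot: [-0.13, 0.992, -0.0, -0.001]
ft_force: [0.1, -0.2, -0.1]
grip_width: 0.751
```

```bash
python3 - <<'E'
from h import *
goto([.566,.0295,.076])
cv2.imwrite('pics/w4.png',manip.camera('wrist'))
E
```

```text
t 4.5333 p [0.5661 0.0296 0.075 ] q [-0.52  0.34  0.46  1.79 -0.17  1.05  1.84] F [ 0.1 -0.2 -0.1] w 0.751 jawdeg 104.95 z [-0.002 -0.001 -1.   ]
slide mm [ 0.2 -0.1 -1. ]
```

View pics/w4.png

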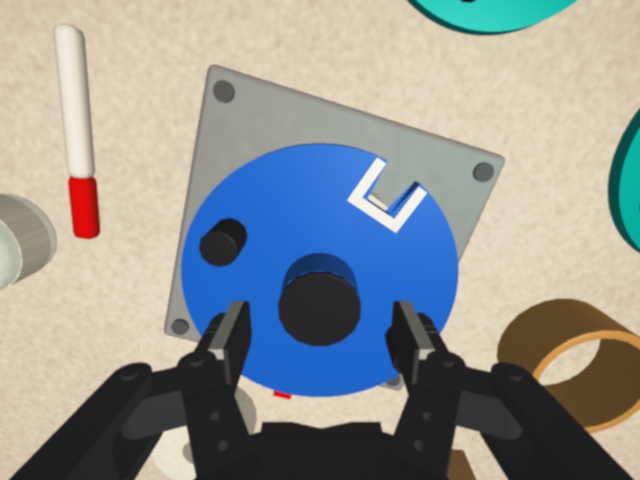

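Request:
arm_command([
  [0,0,0],
  [0,0,0],
  [0,0,0],
  [0,0,0],
  [0,0,0],
  [0,0,0],
], turn=[0,0,0,0,0,0], grip=[0.6,0.6,0.6,0.6,0.6,0.6], newtons=20)

```text
clock: 5.08
position: [0.5672, 0.0298, 0.0768]
ee_rot: [-0.13, 0.991, 0.0, 0.0]
ft_force: [-0.4, 0.0, -0.2]
grip_width: 0.398
```

```bash
python3 - <<'E'
from h import *
st()
E
```

```text
t 5.0833 p [0.5672 0.0298 0.0768] q [-0.52  0.34  0.46  1.79 -0.17  1.05  1.84] F [-0.4  0.  -0.2] w 0.398 jawdeg 104.95 z [ 0.  0. -1.]
```

```bash
python3 - <<'E'
from h import *
cv2.imwrite('pics/w5.png',manip.camera('wrist'))
E
```

```text
(no output)
```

View pics/w5.png

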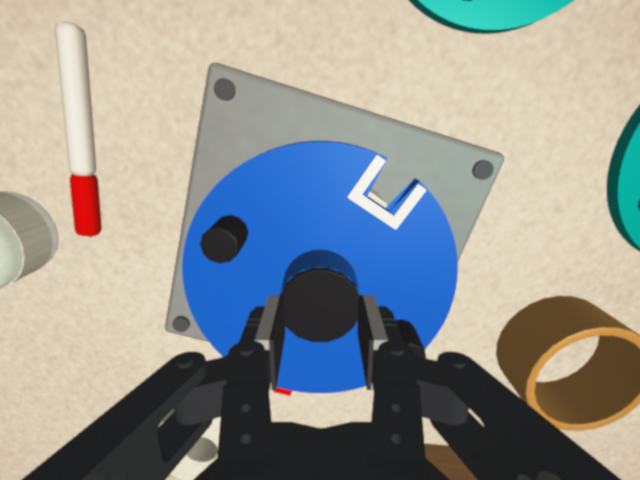

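Request:
arm_command([
  [0,0,0],
  [0,0,0],
  [0,0,0],
  [0,0,0],
  [0,0,0],
], turn=[0,0,0,0,0], grip=[0.8,0.8,0.8,0.8,0.8], newtons=20)

```text
clock: 5.55
position: [0.5671, 0.0297, 0.0767]
ee_rot: [-0.13, 0.992, 0.0, 0.0]
ft_force: [0.5, -0.1, -0.1]
grip_width: 0.197
```

```bash
python3 - <<'E'
from h import *
st()
cv2.imwrite('pics/w6.png',manip.camera('wrist'))
E
```

```text
t 5.55 p [0.5671 0.0297 0.0767] q [-0.52  0.34  0.46  1.79 -0.17  1.05  1.84] F [ 0.5 -0.1 -0.1] w 0.197 jawdeg 104.95 z [ 0.  0. -1.]
```

View pics/w6.png

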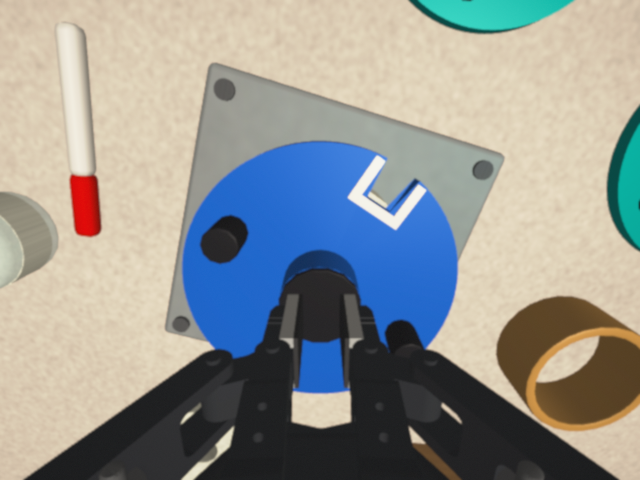

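```bash
python3 - <<'E'
from h import *
im=cv2.imread('pics/w6.png')[220:420,200:440]
s=manip.camera('scene')[180:340,220:420]
cv2.imwrite('pics/z6.png',np.hstack([cv2.resize(im,(480,400),interpolation=3)]))
cv2.imwrite('pics/s6.png',cv2.resize(s,(800,640)[:1]+(600,),interpolation=3))
E
```

```text
(no output)
```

View pics/z6.png

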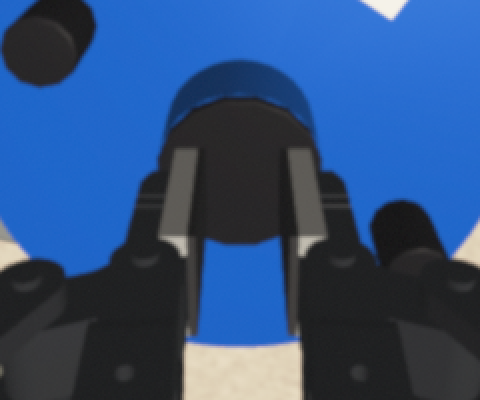

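View pics/s6.png

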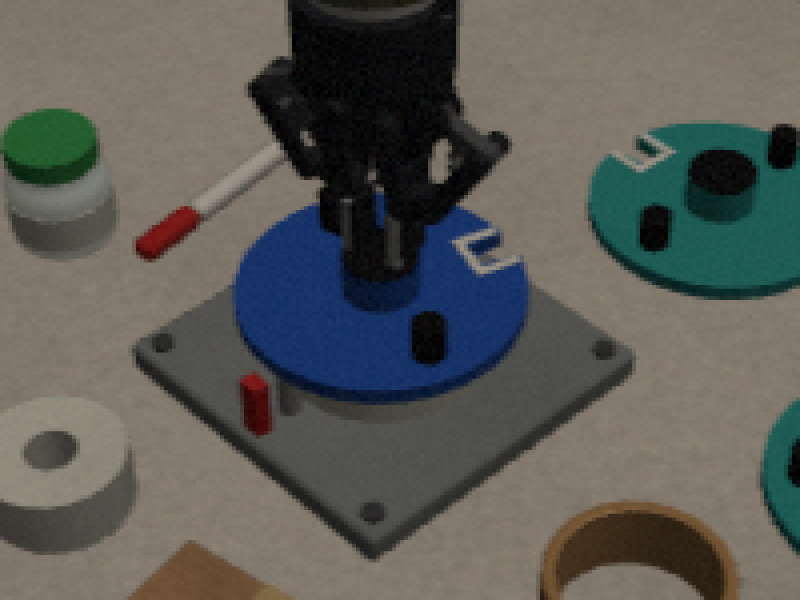

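```bash
python3 - <<'E'
from h import *
o,R=st();p=o['position']
for d in [0,.01,.02,.03,.04]:
  print(d,[px(p+R@[s,.0085,-d],'wrist').round(0) for s in(.011,-.011)],px(p+R@[.011,.0085,-d],'scene').round(1))
E
```

```text
t 5.65 p [0.5671 0.0297 0.0767] q [-0.52  0.34  0.46  1.79 -0.17  1.05  1.84] F [ 1.1 -0.5  0.2] w 0.202 jawdeg 104.95 z [ 0.  0. -1.]
0 [array([337., 270.]), array([336., 308.])] [321.3 251.8]
0.01 [array([337., 279.]), array([337., 318.])] [321.3 248.3]
0.02 [array([338., 288.]), array([338., 329.])] [321.2 244.7]
0.03 [array([339., 298.]), array([339., 341.])] [321.2 241.1]
0.04 [array([341., 310.]), array([340., 355.])] [321.1 237.4]
```

Request:
arm_command([
  [0,0,0],
  [0,0,0],
  [0,0,0],
  [0,0,0],
  [0,0,0],
  [0,0,0],
], turn=[0,0,0,0,0,0], grip=[0.32,0.32,0.32,0.32,0.32,0.32])

```text
clock: 6.15
position: [0.5672, 0.0298, 0.0767]
ee_rot: [-0.13, 0.991, 0.0, 0.0]
ft_force: [-0.8, -0.8, 0.0]
grip_width: 0.679
```

Request:
arm_command([
  [0,0,4],
  [0,0,4],
  [0,0,4],
  [0,0,0],
], turn=[0,0,0,0], grip=[0.32,0.32,0.32,0.32])

```text
clock: 6.48
position: [0.5664, 0.0297, 0.0635]
ee_rot: [-0.13, 0.992, -0.0, -0.001]
ft_force: [-0.2, 0.4, 0.1]
grip_width: 0.681
```

```bash
python3 - <<'E'
from h import *
st()
im=manip.camera('wrist');cv2.imwrite('pics/z7.png',cv2.resize(im[180:420,160:480],(640,480),interpolation=3))
s=manip.camera('scene')[180:340,220:420]
cv2.imwrite('pics/s7.png',cv2.resize(s,(800,600),interpolation=3))
E
```

```text
t 6.4833 p [0.5664 0.0297 0.0635] q [-0.52  0.36  0.46  1.8  -0.18  1.02  1.84] F [-0.2  0.4  0.1] w 0.681 jawdeg 104.95 z [-0.002 -0.    -1.   ]
```

View pics/z7.png

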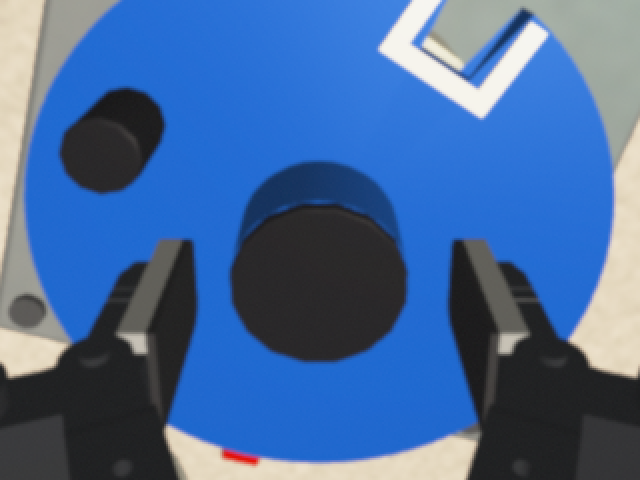

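View pics/s7.png

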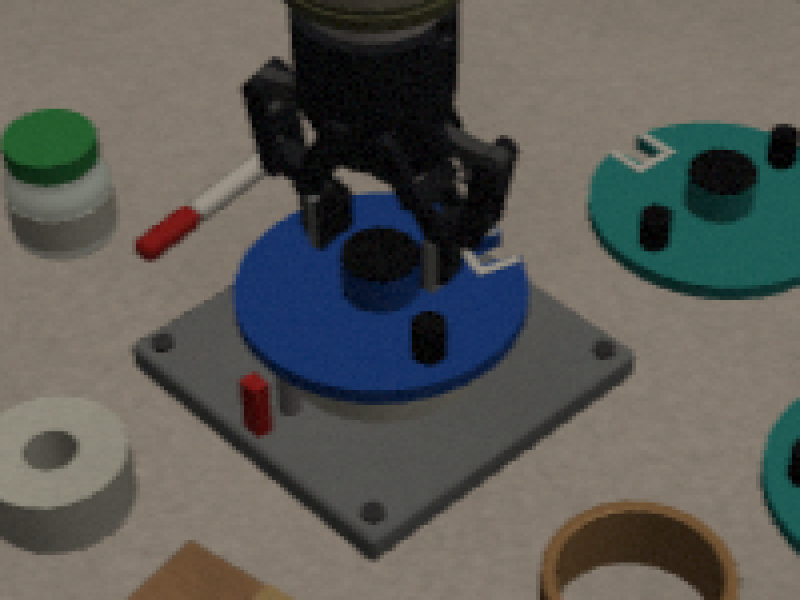

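Request:
arm_command([
  [0,0,4],
  [0,0,4],
  [0,0,4],
  [0,0,0],
], turn=[0,0,0,0], grip=[0.32,0.32,0.32,0.32])

```text
clock: 6.92
position: [0.5665, 0.0297, 0.0517]
ee_rot: [-0.13, 0.992, -0.0, -0.001]
ft_force: [0.7, 0.2, -1.2]
grip_width: 0.678
```

```bash
python3 - <<'E'
from h import *
st()
im=manip.camera('wrist');cv2.imwrite('pics/z8.png',cv2.resize(im[180:420,160:480],(640,480),interpolation=3))
s=manip.camera('scene')[180:340,220:420]
cv2.imwrite('pics/s8.png',cv2.resize(s,(800,600),interpolation=3))
E
```

```text
t 6.9167 p [0.5665 0.0297 0.0517] q [-0.51  0.37  0.45  1.81 -0.19  1.    1.85] F [ 0.7  0.2 -1.2] w 0.678 jawdeg 104.95 z [-0.001 -0.    -1.   ]
```

View pics/z8.png

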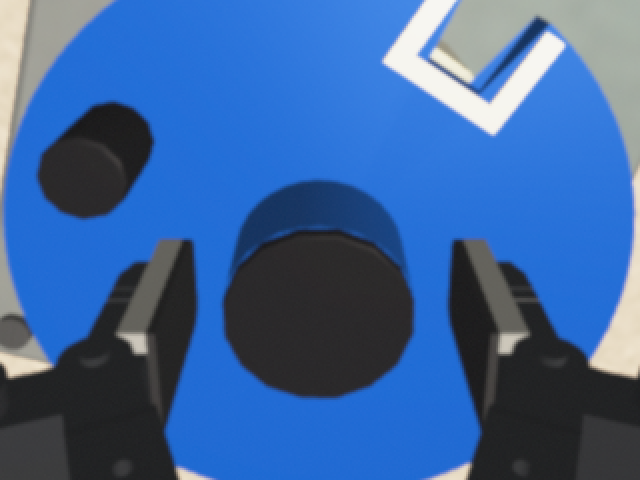

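View pics/s8.png

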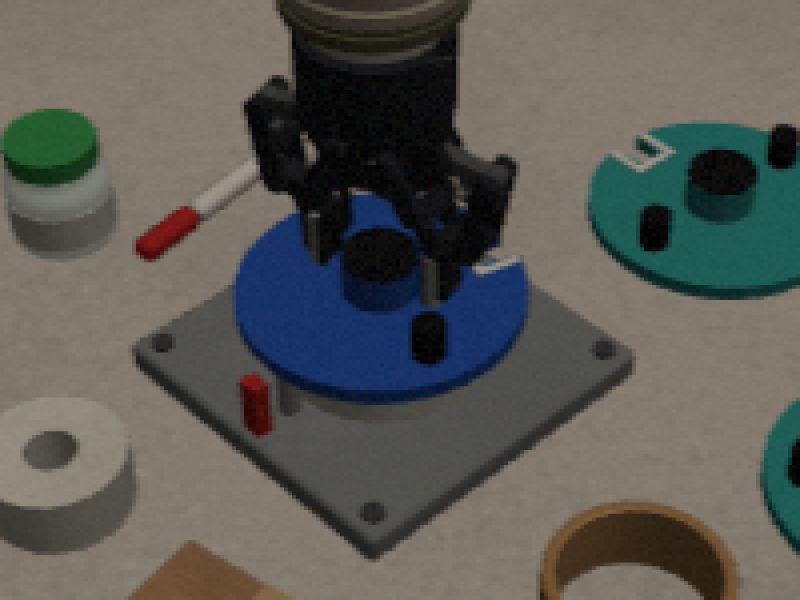

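Request:
arm_command([
  [0,0,0],
  [0,0,0],
  [0,0,0],
  [0,0,0],
  [0,0,0],
  [0,0,0],
], turn=[0,0,0,0,0,0], grip=[0.7,0.7,0.7,0.7,0.7,0.7], newtons=20)

```text
clock: 7.52
position: [0.5673, 0.0296, 0.0529]
ee_rot: [-0.13, 0.992, 0.0, 0.0]
ft_force: [-0.7, -0.9, 3.0]
grip_width: 0.452
```

```bash
python3 - <<'E'
from h import *
st()
im=manip.camera('wrist');cv2.imwrite('pics/z9.png',cv2.resize(im[180:420,160:480],(640,480),interpolation=3))
E
```

```text
t 7.5167 p [0.5673 0.0296 0.0529] q [-0.51  0.37  0.45  1.81 -0.19  1.    1.85] F [-0.7 -0.9  3. ] w 0.452 jawdeg 104.94 z [ 0.  0. -1.]
```

View pics/z9.png

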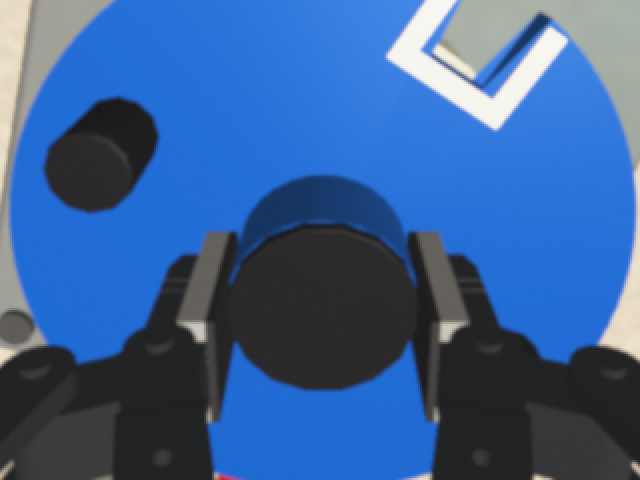

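Request:
arm_command([
  [0,0,0],
  [0,0,0],
  [0,0,0],
  [0,0,0],
  [0,0,0],
], turn=[3,6,6,5,0], grip=[0.7,0.7,0.7,0.7,0.7])

```text
clock: 7.98
position: [0.5674, 0.0299, 0.0529]
ee_rot: [0.046, 0.999, 0.0, 0.0]
ft_force: [0.2, 0.6, 2.6]
grip_width: 0.453
```

```bash
python3 - <<'E'
from h import *
st()
im=manip.camera('wrist');cv2.imwrite('pics/z10.png',im)
for d in manip.tip_of('post_a','wrist')[:3]: print(d['score'],toworld(d['xyz'],'wrist'))
for d in manip.tip_of('notch','wrist')[:3]: print(d['score'],toworld(d['xyz'],'wrist'))
E
```

```text
t 7.9833 p [0.5674 0.0299 0.0529] q [-0.57  0.38  0.52  1.81 -0.22  1.    1.52] F [0.2 0.6 2.6] w 0.453 jawdeg 84.72 z [ 0.  0. -1.]
0.9 [ 0.5330381  -0.0131625   0.09245832]
0.56 [0.51359651 0.07226671 0.06530954]
```

View pics/z10.png

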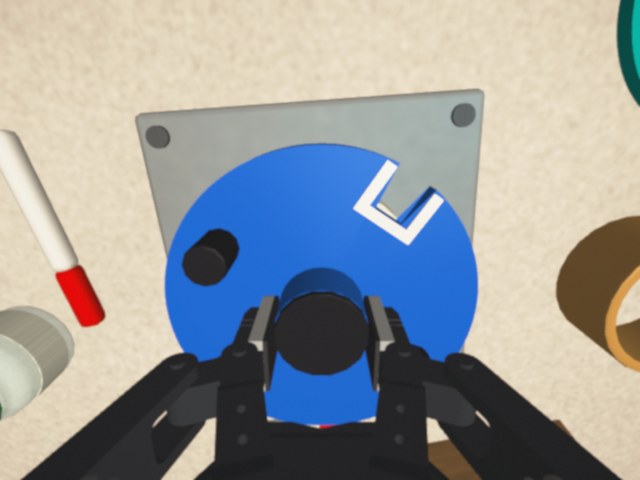

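Request:
arm_command([
  [0,0,0],
  [0,0,0],
  [0,0,0],
  [0,0,0],
  [0,0,0],
  [0,0,0],
  [0,0,0],
  [0,0,0],
  [0,0,0],
  [0,0,0],
], turn=[4,7,7,7,7,7,7,7,7,6], grip=[0.7,0.7,0.7,0.7,0.7,0.7,0.7,0.7,0.7,0.7])

```text
clock: 8.97
position: [0.5674, 0.0297, 0.0529]
ee_rot: [0.582, 0.813, 0.0, 0.0]
ft_force: [0.1, -1.2, 4.3]
grip_width: 0.454
```

Request:
arm_command([
  [0,0,0],
  [0,0,0],
  [0,0,0],
  [0,0,0],
  [0,0,0],
  [0,0,0],
  [0,0,0],
  [0,0,0],
  [0,0,0],
  [0,0,0],
], turn=[7,7,7,7,7,7,7,7,6,0], grip=[0.7,0.7,0.7,0.7,0.7,0.7,0.7,0.7,0.7,0.7])

```text
clock: 9.8
position: [0.5673, 0.0297, 0.0527]
ee_rot: [0.918, 0.397, -0.0, 0.0]
ft_force: [-0.3, -0.8, 4.3]
grip_width: 0.45
```

```bash
python3 - <<'E'
from h import *
st()
im=manip.camera('wrist');cv2.imwrite('pics/z11.png',im)
for n in ['post_a','notch','flag','pin']:
  for d in manip.tip_of(n,'wrist')[:2]: print(n,d['score'],toworld(d['xyz'],'wrist'))
E
```

```text
t 9.8 p [0.5673 0.0297 0.0527] q [-0.91  0.52  0.98  1.83 -0.5   1.06 -0.49] F [-0.3 -0.8  4.3] w 0.45 jawdeg -43.2 z [ 0. -0. -1.]
post_a 0.6 [0.39220828 0.07111313 0.03480262]
notch 0.57 [0.62515308 0.04632265 0.06843486]
flag 0.81 [0.6507733  0.03289884 0.05934726]
```

View pics/z11.png

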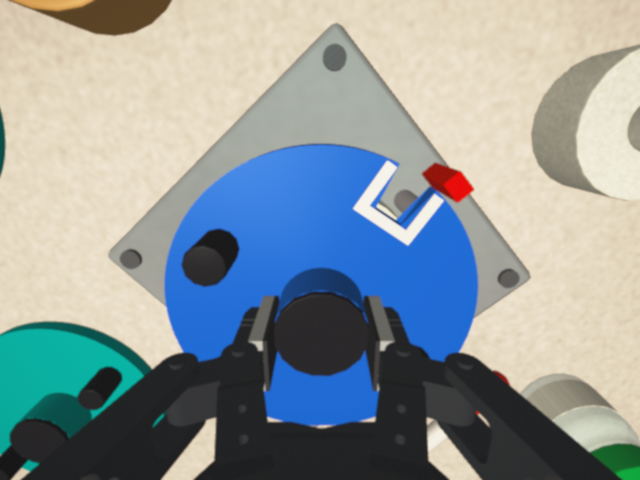

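Request:
arm_command([
  [0,0,0],
  [0,0,0],
  [0,0,0],
  [0,0,0],
], turn=[4,6,4,0], grip=[0.7,0.7,0.7,0.7])

```text
clock: 10.38
position: [0.5671, 0.0298, 0.0526]
ee_rot: [0.959, 0.283, -0.0, -0.0]
ft_force: [0.9, -0.5, 3.9]
grip_width: 0.449
```

```bash
python3 - <<'E'
from h import *
st()
im=manip.camera('wrist');cv2.imwrite('pics/z12.png',cv2.resize(im[100:300,300:520],(792,600)[:2],interpolation=3))
for n in ['notch','flag','pin']:
  for d in manip.tip_of(n,'wrist')[:2]: print(n,d['score'],toworld(d['xyz'],'wrist'))
E
```

```text
t 10.3833 p [0.5671 0.0298 0.0526] q [-0.94  0.55  1.04  1.83 -0.54  1.07 -0.7 ] F [ 0.9 -0.5  3.9] w 0.449 jawdeg -57.12 z [-0.  0. -1.]
notch 0.77 [0.62685375 0.03166119 0.06924848]
notch 0.59 [ 0.60358701  0.23461796 -0.00249454]
flag 0.89 [0.65014884 0.03162476 0.05731647]
pin 0.61 [0.63378976 0.02409146 0.06157167]
```

View pics/z12.png

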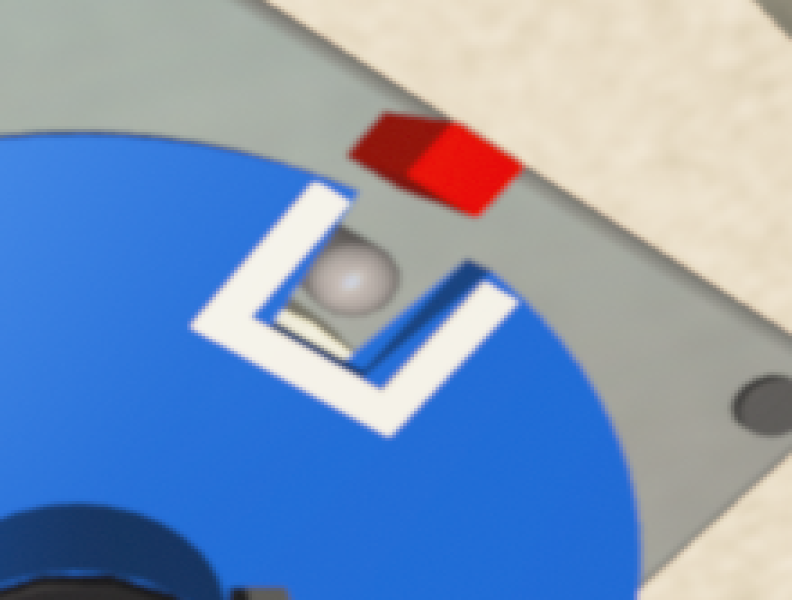

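```bash
python3 - <<'E'
from h import *
f=lambda u,v,z:ray(300+u*220/792,100+v/3,z,'wrist')
c=np.array([.567,.0297]);a=lambda p:(np.degrees(np.arctan2(*(p[:2]-c)[::-1])),np.linalg.norm(p[:2]-c))
o,R=st()
for n,q in dict(pin=(353,275,.057),flag=(467,170,.058),ol=(192,326,.069),orr=(388,436,.069),tl=(320,182,.069),tr=(518,300,.069)).items():
    p=f(*q);print(n,p.round(4),np.round(a(p),4))
E
```

```text
t 10.5833 p [0.5671 0.0298 0.0526] q [-0.94  0.55  1.04  1.83 -0.54  1.07 -0.69] F [ 1.1 -0.3  3.2] w 0.451 jawdeg -56.88 z [-0.  0. -1.]
pin [0.6315 0.0288 0.057 ] [-0.7894  0.0645]
flag [0.6521 0.0268 0.058 ] [-1.922   0.0851]
ol [0.6151 0.0442 0.069 ] [16.809   0.0503]
orr [0.6147 0.0135 0.069 ] [-18.7343   0.0504]
tl [0.6404 0.0436 0.069 ] [10.721   0.0747]
tr [0.6401 0.0133 0.069 ] [-12.6475   0.0749]
```

Request:
arm_command([
  [0,0,1.5],
  [0,0,1.5],
  [0,0,1.5],
  [0,0,0],
], turn=[0,0,0,0], grip=[0.7,0.7,0.7,0.7])

```text
clock: 10.92
position: [0.567, 0.0298, 0.0478]
ee_rot: [0.959, 0.284, -0.0, -0.0]
ft_force: [1.6, -0.0, 1.0]
grip_width: 0.451
```

```bash
python3 - <<'E'
from h import *
st()
im=manip.camera('wrist');cv2.imwrite('pics/z13.png',im)
E
```

```text
t 10.9167 p [0.567  0.0298 0.0478] q [-0.94  0.56  1.03  1.83 -0.55  1.07 -0.69] F [ 1.6 -0.   1. ] w 0.451 jawdeg -57.02 z [-0.  0. -1.]
```

View pics/z13.png

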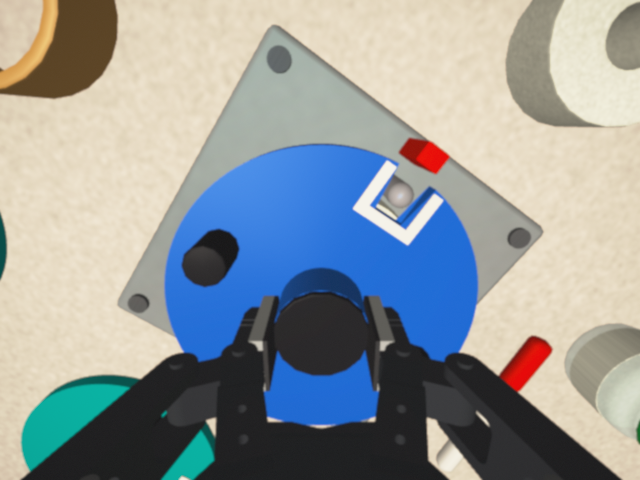

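Request:
arm_command([
  [0,0,1.5],
  [0,0,1.5],
  [0,0,1.5],
  [0,0,1],
  [0,0,0],
], turn=[0,0,0,0,0], grip=[0.7,0.7,0.7,0.7,0.7])

```text
clock: 11.38
position: [0.5672, 0.0299, 0.0436]
ee_rot: [0.959, 0.284, 0.0, -0.001]
ft_force: [-6.7, 1.0, 18.7]
grip_width: 0.45
```

```bash
python3 - <<'E'
from h import *
st()
im=manip.camera('wrist');cv2.imwrite('pics/z14.png',im)
E
```

```text
t 11.3833 p [0.5672 0.0299 0.0436] q [-0.93  0.57  1.02  1.84 -0.55  1.06 -0.69] F [-6.7  1.  18.7] w 0.45 jawdeg -57.06 z [-0.     0.001 -1.   ]
```

View pics/z14.png

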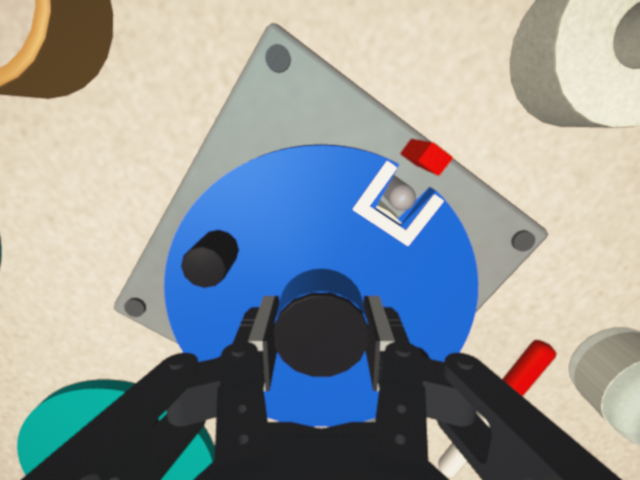

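Request:
arm_command([
  [0,0,0],
  [0,0,0],
  [0,0,0],
  [0,0,0],
  [0,0,0],
], turn=[0,0,0,0,0], grip=[0.3,0.3,0.3,0.3,0.3])

```text
clock: 11.85
position: [0.5669, 0.0297, 0.0424]
ee_rot: [0.959, 0.284, -0.0, -0.0]
ft_force: [0.2, 0.4, -0.2]
grip_width: 0.696
```

Request:
arm_command([
  [0,0,-10],
  [0,0,-20],
  [0,0,-30],
  [0,0,-30],
  [0,0,0],
  [0,0,0],
], turn=[0,0,0,0,0,0], grip=[0.3,0.3,0.3,0.3,0.3,0.3])

```text
clock: 12.35
position: [0.5682, 0.0298, 0.1346]
ee_rot: [0.959, 0.284, 0.002, -0.0]
ft_force: [-0.2, 0.3, -0.9]
grip_width: 0.705
```

```bash
python3 - <<'E'
from h import *
st()
cv2.imwrite('pics/z15.png',manip.camera('wrist'))
s=manip.camera('scene')[180:340,220:420]
cv2.imwrite('pics/s15.png',cv2.resize(s,(800,600),interpolation=3))
for n in ['notch','flag','pin','hub_top','flange']:
  for d in manip.tip_of(n,'wrist')[:2]: print(n,d['score'],toworld(d['xyz'],'wrist'))
E
```

```text
t 12.35 p [0.5682 0.0298 0.1346] q [-1.02  0.46  1.13  1.76 -0.44  1.21 -0.76] F [-0.2  0.3 -0.9] w 0.705 jawdeg -57.05 z [ 0.003  0.001 -1.   ]
notch 0.8 [0.62729207 0.0274188  0.05522049]
notch 0.78 [0.38648601 0.23675528 0.01305901]
flag 0.83 [0.64717746 0.031591   0.05359131]
pin 0.63 [0.62891101 0.02221556 0.05855644]
hub_top 0.73 [0.56315434 0.02605016 0.08994628]
flange 0.64 [0.56668758 0.02974081 0.0492961 ]
flange 0.61 [ 0.44039418  0.2748847  -0.0019742 ]
```

View pics/z15.png

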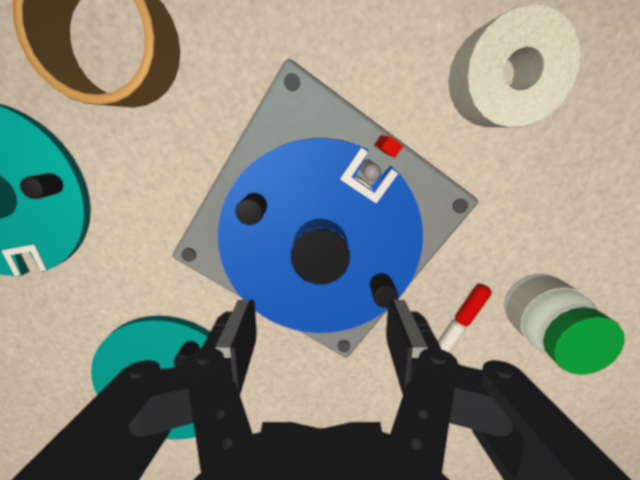

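View pics/s15.png

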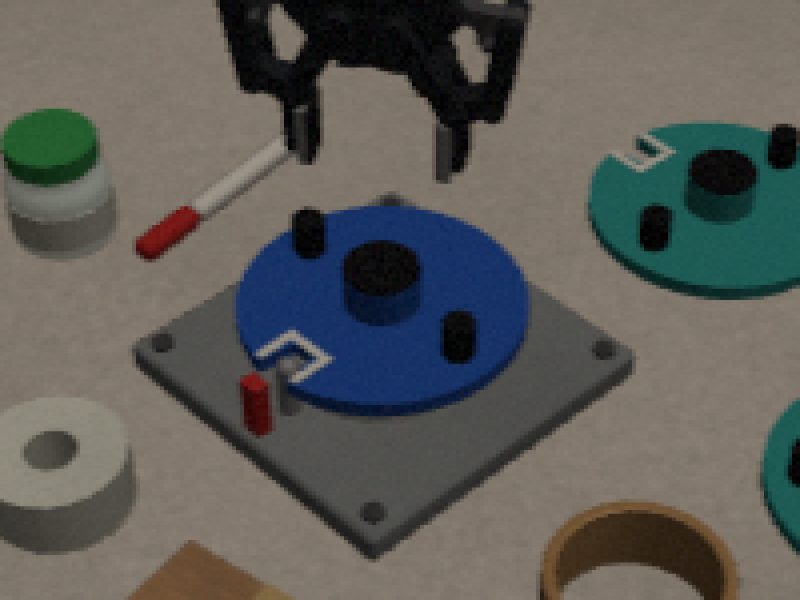

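```bash
python3 - <<'E'
from h import *
print('before',px([.567,.0297,.095],'scene'),'home',px([.567,.0297,.086],'scene'))
from scipy import ndimage as nd
import sys
a=cv2.imread('pics/scene0.png')[180:340,220:420]
# blue disc lower rim before/after and hub by phase: template match of hub
b=manip.camera('scene')[180:340,220:420]
cv2.imwrite('pics/s16.png',b)
t=a[54:80,82:110]
for im in(a,b):
    r=cv2.matchTemplate(im,t,cv2.TM_CCOEFF_NORMED);r=cv2.resize(r,None,fx=10,fy=10,interpolation=cv2.INTER_CUBIC);print(cv2.minMaxLoc(r))
E
```

```text
before [314.77078205 247.11433382] home [314.85769579 250.32275498]
(-0.5751746296882629, 0.9997472167015076, (799, 762), (825, 544))
(-0.5296920537948608, 0.8208194971084595, (490, 183), (828, 580))
```

```bash
python3 - <<'E'
from h import *
st();print(manip.hand_in())
E
```

```text
t 12.75 p [0.5668 0.0297 0.1322] q [-1.02  0.46  1.13  1.76 -0.44  1.21 -0.76] F [ 0.   0.8 -0.3] w 0.702 jawdeg -57.06 z [-0.001 -0.    -1.   ]
the job is handed in; nothing more can be done
None
```

I turned the blue flange about 162° clockwise until its notch was over the pin, pressed it home, opened the gripper, backed off and handed in at 12.8 s. I did the turning by gripping the hub lightly (20 N) rather than pushing the posts.

**Height:** The hand went down 9.0 mm and stopped at 18.7 N. In the scene camera the hub dropped 3.6 px, where 3.2 px was expected for 9 mm.

**Alignment:** Before pressing, the notch was at about -1.0°, the pin at -0.8° and the flag at -1.9°. The last picture shows the pin inside the notch.

**Bystanders:** They look undisturbed in the pictures, but I did not measure their positions.

**What disagreed:**
- **Fingertip position:** The fingertips seemed to sit about 20–27 mm behind the reported TCP. My first try at gripping therefore closed just above the hub without touching it, and I went lower.
- **Network points:** The trained networks' points scattered by several mm. The last notch and pin readings came out about 5 mm apart sideways, so I relied on the pixel measurements instead.

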